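# Pack the steriliser carrier tray

### The arm

A 7-joint arm with a two-finger parallel gripper is mounted at the origin on the work surface. World frame = base frame: x ahead of the robot, y to its left, z up, the work surface at z = 0. Lengths are in m, angles in rad, forces in N, time in s.
With the tool pointing down it reaches from about 0.425 to 0.925 m from the base axis. Payload 6.8 kg.
Tool frame: the origin (TCP) lies between the finger pads; the fingertips stand 17 mm ahead of it and the grasp point (between the pads) lies 2 mm behind it; z points along the fingers, x is the direction in which the jaws open and shut, and the axes are right-handed (so a half turn about z gives the same grasp; the last joint's range is limited). The gripper opens to 85 mm and grips with 20 to 120 N. Pads are 22 mm wide; open, the fingers measure 114 mm over their backs; the gripper's body (76 mm by 85 mm) begins 54 mm behind the grasp point. The pads swing forward as they close: fully open they stand 13 mm farther back than shut.
Start: joints at [-1.369, 0.477, 0.022, 1.555, -0.011, 1.109, -0.083], TCP at [0.206, 0.643, 0.248] pointing down, gripper open.
Joint ranges: [-2.96, 2.96], [-0.34, 2.1], [-1.41, 1.46], [0.24, 2.44], [-1.37, 4.51], [0.17, 1.92], [-2.96, 2.96]. Speed limits (rad/s): [2.39, 2.39, 3.14, 3.14, 3.14, 3.14, 3.14].

### API

Orientations are given as a unit quaternion [w, x, y, z].
In Python, from station import readout, read_camera, get_calibration, bot, models gives the robot as it stands.
- The arm moves only by the tool carry_out, never from a script. Its argument "deltas" is a list of rows, each a list of 2 entries, a list of its own where there are three numbers: the shift along the tool's x, y, z in cm, then the turn about the tool's z in degrees. A call has 1 to 10 rows; each row is the pose to reach, as a shift and turn from the pose measured when the call began, along the tool's axes at that moment; what a row does not reach only later rows make up. A row lasts 1/8 s, in which the tool goes at most 62.5 mm and 10.7 degrees, less where a joint would pass 70% of its speed; a pose out of reach is approached as far as the arm can. A call with a gripper value outside its range is refused whole. "hand" is the opening, from 0 (shut) to 1 (fully open), set as the call begins (left out, the last holds). The fingers move at their own pace and stop on an object; "newtons" is the grip in N (left out, the last holds). Time passes only in rows, so rows that repeat a pose let the fingers close. It gives the time, the measured TCP pose, the force and the opening at its end, in the units of the state.
- readout.get_obs(): the state, without advancing time (a new reading comes with each control period).
- read_camera(name): name is "scene" or "top" or "wrist"; returns the picture (420x560x3 uint8, red, green, blue); there is no depth.
- get_calibration(name): a dict with "fov_y" (degrees; the focal length in pixels is half the picture's height over the tangent of half this angle, whatever the lens; pixels are square), "cx", "cy" (the principal point, pixels), "D" ([k1, k2, p1, p2, k3] as OpenCV has them; the pictures are not rectified), "world_from_camera" (4x4, takes a point from camera to world coordinates). Camera axes: x right, y down, z forward; pixel columns grow to the right and rows downward; lengths in m; the calibration is good to about 2 mm. A picture is of the moment at which its call begins: read the wrist's pose just before it. get_calibration takes no time and is no camera call; for the wrist camera it gives the pose at the moment of the call.
- bot.hand_in(): hands the job in, once; it reports no verdict.
Trained networks look in the newest picture that a camera, given by its name, has taken for a name from the list of things; names that differ only in an ending like _2 or _b are one class to them, and where a whole thing is asked for, a point or a joint stands for the part that bears it (a point fixed in the world has none). Each returns a list of dicts, best first, with "score" (0 to 1); they miss things now and then, are a little off and sometimes report something else, mostly with a low value. They report only what shows in the picture. A call takes as long as a camera call.
- models.spot_in(query, camera): "centre" ([row, column] in pixels, amid what is visible of it).
The state is a dict: "t": time; "q": joint angles; "joint_vel": joint speeds; "joint_torque": joint torques, N m; "eef_pos": TCP position; "tool_rot": TCP orientation; "contact_force": force on the tool from outside, world axes, zero at the start; "torque": the same for the moment, N m; "gripper_width": opening from 0.0 (shut) to 1.0 (fully open).
Only numpy, scipy, OpenCV 4.12 (cv2) and the standard library are available. Lean on these libraries where they do the work, as an engineer would, in place of code of your own. Each camera call takes 0.05 s, during which the arm holds its last target. There are 200 camera calls.

### The job

Pack the steel carrier tray for the steriliser: lay the two long tubes side by side in the V notches of the cradle, centred lengthwise, and when both lie there stand the wedge-shaped chock lengthwise between them, at the middle, so that it bears on both and neither can roll. Stand the large tin flat on the round seat, before or after. Leave the short tube and the small tin where they are.

Things in the scene. Friction and masses are not known exactly. Their poses are not given: they have to be found in the camera images.
- tube_a_c (a point): One of the two long tubes: amber glass, black eight-sided screw cap, lying on the bench; 120 mm long in all, 22 mm in diameter, cap as wide as the glass. Point: its middle, 11 mm over the bench; x axis along the tube, cap at the +x end. Only the cap keeps it from rolling. 35 to 70 g. Belongs in the cradle.
- tube_b_c (a point): The other long tube, the same as the first: amber glass, black eight-sided screw cap, lying on the bench; 120 mm long in all, 22 mm in diameter, cap as wide as the glass. Point: its middle, 11 mm over the bench; x axis along the tube, cap at the +x end. Only the cap keeps it from rolling. 35 to 70 g. Belongs in the cradle.
- tube_short_c (a point): Short tube, a look-alike that does not belong: amber glass, black eight-sided screw cap, lying on the bench; 80 mm long in all, 22 mm in diameter, cap as wide as the glass. Point: its middle, 11 mm over the bench; x axis along the tube, cap at the +x end. Only the cap keeps it from rolling. To be left where it lies.
- tin_c (a point): The large tin: round lidded aluminium sample tin, 56 mm in diameter, 30 mm high, standing on the bench. The point is its centre, 15 mm over its underside; z up. 40 to 85 g. Belongs on the round seat.
- tin_small_c (a point): The small tin, a look-alike that does not belong: 40 mm in diameter, 30 mm high, aluminium, standing on the bench. The point is its centre, 15 mm over its underside. To be left where it stands.
- chock_grip (a point): The chock, standing on the bench: aluminium wedge 70 mm long (x), 26 mm wide at its foot, widening at 45 degrees to 54 mm; shoulders 18.5 mm above the foot. On it an upright black grip plate 12 mm thick (y), 55 mm long (x), from 18 to 62 mm above the foot. Point: the plate's centre, 40 mm above the foot; z up. 65 to 95 g. Wedged between the tubes, its point is 36.6 mm above their axes.
- cradle: Tube cradle fixed in one half of the tray: white base 100 (x) by 104 (y) by 5 mm; grey ribs 9 mm wide at x = -35 and +35 mm, each with V notches at y = -32 and +32 mm (inner cheeks 29 mm high, outer 38). Origin: centre of its underside, 3 mm above the bench; tubes lie along x, axes at y = -32 and +32 mm, 34 mm above the origin. The chock stands along x between them, over the origin.
- seat: Grey round seat for the large tin, fixed in the other half of the tray: 84 mm outer diameter, 25 mm high; flat floor 20 mm above its underside, inside a lip 5 mm above that floor and 4 mm thick (inner diameter 76 mm). Origin: centre of its underside, 3 mm above the bench; z up. A seated tin has its centre 35 mm above the origin.
- tray: Carrier tray of sheet steel on the bench, fixed: 190 mm (x) by 262 mm (y), rim 20 mm high, floor 3 mm thick. The origin is the centre of its underside. The cradle and the round seat stand in it at y = -66 and +66 mm, either way round, with their x axes along the tray's.

How it is judged:
On the way, in this order (a step that is already met when the one before it is completed fails the run):
1. both long tubes lie in the cradle's V notches, one in each pair, before the chock is set (((x of tube_a_c in the frame of cradle between -0.015 and 0.015 m and y of tube_a_c in the frame of cradle between 0.026 and 0.038 m and z of tube_a_c in the frame of cradle between 0.029 and 0.039 m and angle between the x axis of each of tube_a_c, tube_b_c and the x axis of cradle, either way round below 0.08 rad and x of tube_b_c in the frame of cradle between -0.015 and 0.015 m and y of tube_b_c in the frame of cradle between -0.038 and -0.026 m and z of tube_b_c in the frame of cradle between 0.029 and 0.039 m) or (x of tube_a_c in the frame of cradle between -0.015 and 0.015 m and y of tube_a_c in the frame of cradle between -0.038 and -0.026 m and z of tube_a_c in the frame of cradle between 0.029 and 0.039 m and angle between the x axis of each of tube_a_c, tube_b_c and the x axis of cradle, either way round below 0.08 rad and x of tube_b_c in the frame of cradle between -0.015 and 0.015 m and y of tube_b_c in the frame of cradle between 0.026 and 0.038 m and z of tube_b_c in the frame of cradle between 0.029 and 0.039 m))), for 0.2 s.
2. the chock stands between the two tubes in the cradle (((x of tube_a_c in the frame of cradle between -0.015 and 0.015 m and y of tube_a_c in the frame of cradle between 0.026 and 0.038 m and z of tube_a_c in the frame of cradle between 0.029 and 0.039 m and angle between the x axis of each of tube_a_c, tube_b_c and the x axis of cradle, either way round below 0.08 rad and x of tube_b_c in the frame of cradle between -0.015 and 0.015 m and y of tube_b_c in the frame of cradle between -0.038 and -0.026 m and z of tube_b_c in the frame of cradle between 0.029 and 0.039 m) or (x of tube_a_c in the frame of cradle between -0.015 and 0.015 m and y of tube_a_c in the frame of cradle between -0.038 and -0.026 m and z of tube_a_c in the frame of cradle between 0.029 and 0.039 m and angle between the x axis of each of tube_a_c, tube_b_c and the x axis of cradle, either way round below 0.08 rad and x of tube_b_c in the frame of cradle between -0.015 and 0.015 m and y of tube_b_c in the frame of cradle between 0.026 and 0.038 m and z of tube_b_c in the frame of cradle between 0.029 and 0.039 m)) and x of chock_grip in the frame of cradle between -0.015 and 0.015 m and y of chock_grip in the frame of cradle between -0.008 and 0.008 m and z of chock_grip in the frame of cradle between 0.0646 and 0.0766 m and angle between the x axis of chock_grip and the x axis of cradle, either way round below 0.12 rad and angle between chock_grip's own z axis and vertical below 0.12 rad), for 0.2 s.
At the end, for the whole second after the job is handed in: Long tubes in separate V notch pairs (15 mm lengthwise, 6 sideways, 5 height, 0.08 rad); chock wedged between them (15 mm lengthwise, 8 sideways, 6 height, 0.12 rad, upright 0.12 rad); large tin flat on the seat inside its lip (12.5 mm, 5 height, 0.1 rad); all at rest (0.02 m/s) (all of step 2 and horizontal distance between tin_c and seat below 0.0125 m and z of tin_c in the frame of seat between 0.03 and 0.04 m and angle between tin_c's own z axis and vertical below 0.1 rad and linear speed of each of tube_a, tube_b, chock, tin below 0.02 m/s); the robot touches nothing.
It fails at once if the short tube is moved by more than 20 mm (distance of tube_short_c from where it was at the start of the episode above 0.02 m).
It fails at once if the small tin is moved by more than 20 mm (distance of tin_small_c from where it was at the start of the episode above 0.02 m).
It also fails if it takes over 112 s, if anything falls off the work surface, if the arm or the gripper's body presses on something with over 40 N, if the wrist force passes 120 N, or if a joint passes its speed limit or range.

## Working session

There is one attempt and no reset: what is moved stays moved. The work goes in short steps, Python scripts to look and compute and a tool call to move; the robot and the scene stay as the last step left them, time stands still between calls to the robot, and variables do not carry over. Pictures are saved under pics/ and viewed, about 12 in all and at most 16, crops included, and the job is handed in when it is done.

Besides the shell and the picture viewer there is one more tool, called after "Request:" as name(argument=value, ...), one argument or row to a line, values as JSON. carry_out: Moves the arm, as the interface text tells. Its arguments: {"type":"object","properties":{"deltas":{"type":"array"},"hand":{"type":"number"},"newtons":{"type":"number"}},"required":["deltas"]}

```bash
mkdir -p pics; ls; cat > h.py <<'E'
import numpy as np, cv2
from station import readout, read_camera, get_calibration, bot, models
def shot(n,f=None):
    im=read_camera(n)
    if f: cv2.imwrite('pics/'+f,im[...,::-1])
    return im
def KD(c):
    f=210/np.tan(np.radians(c['fov_y'])/2)
    return np.array([[f,0,c['cx']],[0,f,c['cy']],[0,0,1.]]),np.array(c['D'],float)
def ray(c,rc):
    K,D=KD(c); p=cv2.undistortPoints(np.array([[[rc[1],rc[0]]]],float),K,D)[0,0]
    T=np.array(c['world_from_camera']); d=T[:3,:3]@[p[0],p[1],1]; return T[:3,3],d/np.linalg.norm(d)
def onz(c,rc,z):
    o,d=ray(c,rc); return o+d*(z-o[2])/d[2]
def proj(c,P):
    K,D=KD(c); T=np.linalg.inv(np.array(c['world_from_camera']))
    return cv2.projectPoints(np.atleast_2d(np.array(P,float)),cv2.Rodrigues(T[:3,:3])[0],T[:3,3],K,D)[0][:,0]
def tri(rs):
    A=sum(np.eye(3)-np.outer(d,d) for o,d in rs); b=sum((np.eye(3)-np.outer(d,d))@o for o,d in rs)
    p=np.linalg.solve(A,b); return p,[np.linalg.norm((np.eye(3)-np.outer(d,d))@(p-o)) for o,d in rs]
E
python3 - <<'E'
from h import *
o=readout.get_obs(); print({k:np.round(v,3).tolist() for k,v in o.items()})
for n in ('scene','top'):
    shot(n,n+'0.png'); c=get_calibration(n); print(n,c['fov_y'],c['cx'],c['cy'],c['D'],np.round(c['world_from_camera'],3).tolist())
    for q in ('tube_a_c','tube_short_c','tin_c','tin_small_c','chock_grip','cradle','seat','tray'):
        print(q,[(round(r['score'],2),np.round(r['centre']).tolist(), np.round(onz(c,r['centre'],.011),3).tolist()) for r in models.spot_in(q,n)])
c=get_calibration('wrist');print(np.round(c['world_from_camera'],3).tolist())
E
```

```text
pics
{'t': 0.0, 'q': [-1.369, 0.478, 0.022, 1.556, -0.011, 1.109, -0.083], 'joint_vel': [-0.002, 0.0, 0.0, -0.001, 0.0, 0.001, 0.0], 'joint_torque': [-0.001, -59.646, 1.607, -28.118, 0.012, 0.009, -0.0], 'eef_pos': [0.206, 0.642, 0.247], 'tool_rot': [0.001, 0.808, 0.59, -0.001], 'contact_force': [-0.718, -0.038, -0.209], 'torque': [-0.012, -0.044, 0.02], 'gripper_width': 1.0}
scene 56.017658747623194 275.2046511911363 207.3126557666777 [-0.05739895  0.          0.          0.          0.        ] [[-0.396, 0.642, -0.656, 1.203], [0.918, 0.29, -0.27, 0.236], [0.017, -0.709, -0.705, 0.789], [0.0, 0.0, 0.0, 1.0]]
tube_a_c [(0.74, [243.0, 245.0], [0.629, -0.081, 0.011])]
tube_short_c [(0.55, [185.0, 171.0], [0.519, -0.38, 0.011])]
tin_c []
tin_small_c [(0.56, [166.0, 212.0], [0.39, -0.313, 0.011])]
chock_grip [(0.65, [185.0, 243.0], [0.432, -0.186, 0.011]), (0.53, [211.0, 201.0], [0.576, -0.244, 0.011])]
cradle [(0.77, [248.0, 346.0], [0.541, 0.161, 0.011])]
seat [(0.89, [265.0, 397.0], [0.54, 0.293, 0.011])]
tray [(0.95, [264.0, 374.0], [0.561, 0.24, 0.011])]
top 56.5692171198663 279.3649200779967 210.16980360140758 [-0.02659487  0.          0.          0.          0.        ] [[0.01, -0.97, 0.242, 0.323], [-1.0, -0.009, 0.003, -0.04], [-0.001, -0.242, -0.97, 0.837], [0.0, 0.0, 0.0, 1.0]]
tube_a_c [(0.8, [170.0, 306.0], [0.623, -0.096, 0.011])]
tube_short_c [(0.56, [222.0, 442.0], [0.505, -0.39, 0.011])]
tin_c [(0.9, [228.0, 302.0], [0.489, -0.086, 0.011])]
tin_small_c [(0.7, [273.0, 410.0], [0.396, -0.313, 0.011])]
chock_grip [(0.61, [254.0, 348.0], [0.435, -0.184, 0.011])]
cradle [(0.79, [209.0, 187.0], [0.53, 0.165, 0.011])]
seat [(0.76, [207.0, 126.0], [0.532, 0.301, 0.011])]
tray [(0.97, [210.0, 153.0], [0.526, 0.24, 0.011])]
[[0.305, 0.906, 0.292, 0.131], [0.952, -0.29, -0.095, 0.668], [-0.001, 0.307, -0.952, 0.373], [0.0, 0.0, 0.0, 1.0]]
```

View pics/top0.png

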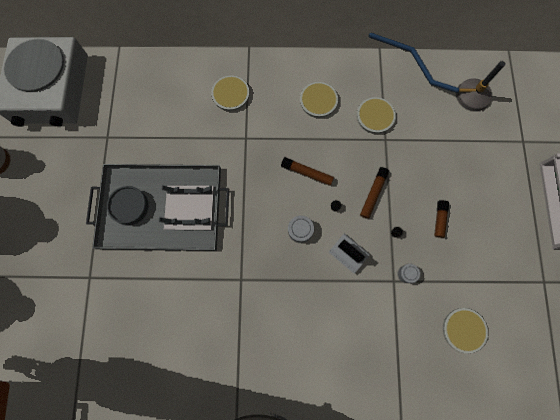

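View pics/scene0.png

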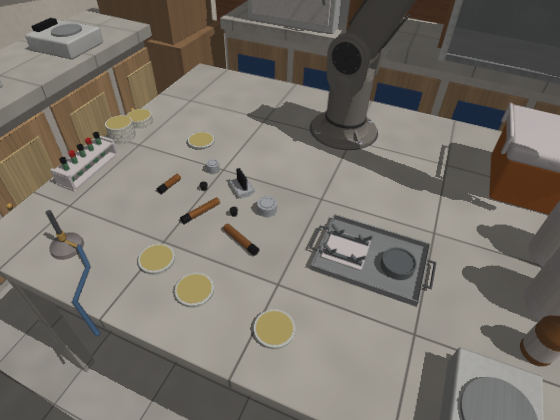

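The top view shows the tray at px (153,208) with the seat at its left (128,206) and the cradle at (190,208). The long tubes are at (308,171) and (375,193), and the short tube is at (442,219). The large tin is at (301,229), the small tin at (410,273), and the chock at (350,252). There are also two loose black caps, at (336,206) and (397,232). The scene view agrees with all of this. Next I'll move over the tray for a closer look.

Request:
carry_out(
  deltas=[
    [[-30,40,-15],-18],
    [[-30,40,-15],-18],
    [[-30,40,-15],-18],
    [[-30,40,-15],-18],
    [[-30,40,-15],-18],
    [[-30,40,-15],-18],
    [[-30,40,-15],-18],
    [[-30,40,-15],-18],
    [[-30,40,-15],-18],
    [[-30,40,-15],-18],
  ],
  hand=1,
  newtons=30,
)

```text
t: 2.15
eef_pos: [0.4963, 0.2336, 0.399]
tool_rot: [0.0, 0.707, 0.707, 0.001]
contact_force: [-0.1, 0.6, -0.1]
gripper_width: 1.0
```

```bash
cat >> h.py <<'E'
def look(n,f,qs):
    o=readout.get_obs(); print('t',round(o['t'],2),'tcp',np.round(o['eef_pos'],4),'q',np.round(o['q'],2))
    c=get_calibration(n); im=shot(n,f); np.savez('pics/'+f[:-4]+'.npz',**{k:np.array(v) for k,v in c.items()})
    for q in qs: print(q,[(round(r['score'],2),np.round(r['centre'],1).tolist(), np.round(onz(c,r['centre'],.011),3).tolist()) for r in models.spot_in(q,n)])
    return c,im
def R(q): 
    from scipy.spatial.transform import Rotation
    return Rotation.from_quat([q[1],q[2],q[3],q[0]]).as_matrix()
def go(P,yaw=None):
    "target TCP P, tool-x world angle yaw deg (mod 180) -> deltas"
    o=readout.get_obs(); M=R(o['tool_rot']); d=M.T@(np.array(P)-o['eef_pos'])*100
    y0=np.degrees(np.arctan2(M[1,0],M[0,0])); s='' if yaw is None else round(-(((yaw-y0)+90)%180-90),1)
    print('t',round(o['t'],2),'tcp',np.round(o['eef_pos'],4),'yaw',round(y0,1),'grip',round(o['gripper_width'],3),'F',np.round(o['contact_force'],1),'q7',round(o['q'][6],2),'tilt',np.round(M[2],3),'-> delta',np.round(d,2),s)
E
python3 - <<'E'
from h import *
c,im=look('wrist','w1.png',('cradle','seat','tray'))
print(c['fov_y'],c['cx'],c['cy'],c['D']); go([.52,-.12,.4],90)
E
```

```text
t 2.15 tcp [0.4963 0.2336 0.399 ] q [-0.73  0.15  0.2   1.66 -0.03  1.32  1.05]
cradle [(0.69, [174.4, 228.8], [0.534, 0.164, 0.011])]
seat [(0.98, [175.0, 312.4], [0.534, 0.291, 0.011]), (0.69, [144.1, 60.7], [0.487, -0.084, 0.011]), (0.24, [224.4, 65.8], [0.615, -0.1, 0.011])]
tray [(0.72, [164.0, 279.1], [0.518, 0.24, 0.011]), (0.67, [174.5, 226.8], [0.534, 0.161, 0.011])]
62.37316567781061 275.2717704421032 205.81521331606157 [-0.02982034  0.          0.          0.          0.        ]
t 2.35 tcp [0.4941 0.237  0.3977] yaw 90.4 grip 1.0 F [-0.3  0.6 -0.8] q7 1.05 tilt [ 0.    -0.001 -1.   ] -> delta [-35.71   2.33  -0.23] 0.4
```

View pics/w1.png

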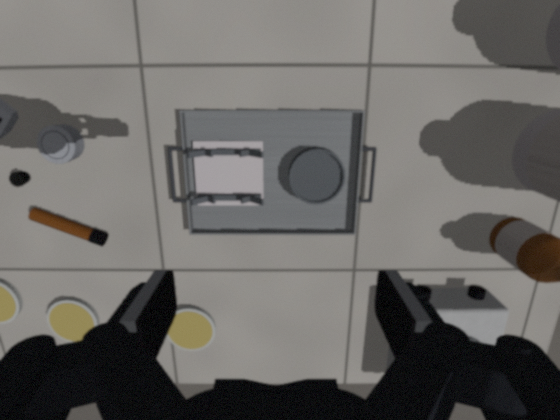

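The wrist view shows the cradle at px (228,174) and the seat at (314,174), with the ribs running along y, so the tubes must lie along world x. I'll look at the tray from closer.

Request:
carry_out(
  deltas=[
    [[-2,0,8],0],
    [[-2,0,16],0],
    [[-2,0,16],0],
    [[-2,0,16],0],
    [[-2,0,16],0],
    [[-2,0,16],0],
  ],
)

```text
t: 3.1
eef_pos: [0.495, 0.218, 0.2397]
tool_rot: [-0.0, 0.704, 0.71, 0.001]
contact_force: [-0.3, 0.0, 0.3]
gripper_width: 1.0
```

```bash
python3 - <<'E'
from h import *
c,im=look('wrist','w2.png',('cradle','seat'))
go([.52,-.12,.4],90)
for f in ('w1','w2'):
    c=dict(np.load(f'pics/{f}.npz')); im=cv2.imread(f'pics/{f}.png').astype(int)
    m=((im.min(2)>125)).astype(np.uint8)
    # restrict to near the cradle
    p=proj(c,[[.53,.165,.008]])[0]; r=70 if f=='w1' else 130
    w=np.zeros_like(m); y,x=int(p[1]),int(p[0]); w[max(0,y-r):y+r,max(0,x-r):x+r]=1; m*=w
    n,l,s,ce=cv2.connectedComponentsWithStats(m); big=[i for i in range(1,n) if s[i,4]>150]
    print(f,p,[(s[i].tolist()) for i in big])
E
```

```text
t 3.1 tcp [0.495  0.218  0.2397] q [-0.69  0.26  0.2   1.9  -0.06  0.98  1.11]
cradle [(0.62, [204.1, 224.1], [0.529, 0.165, 0.011])]
seat [(0.84, [209.6, 344.0], [0.534, 0.294, 0.011])]
t 3.25 tcp [0.4946 0.2174 0.2389] yaw 90.4 grip 1.001 F [-0.2 -1.1 -0. ] q7 1.11 tilt [ 0.001  0.001 -1.   ] -> delta [-33.73   2.3  -16.15] 0.4
w1 [229.31464638 171.67917028] [[159, 101, 140, 140, 3440], [193, 141, 71, 10, 493], [194, 155, 70, 43, 2536], [198, 201, 60, 5, 230]]
w2 [224.45248552 204.09038646] [[94, 74, 10, 59, 385], [103, 74, 251, 63, 11181], [115, 162, 45, 125, 2363], [173, 162, 100, 17, 1014], [94, 165, 33, 161, 3741], [143, 176, 13, 59, 375], [174, 182, 99, 62, 4790], [204, 244, 36, 7, 232], [171, 289, 183, 42, 7174]]
```

View pics/w2.png

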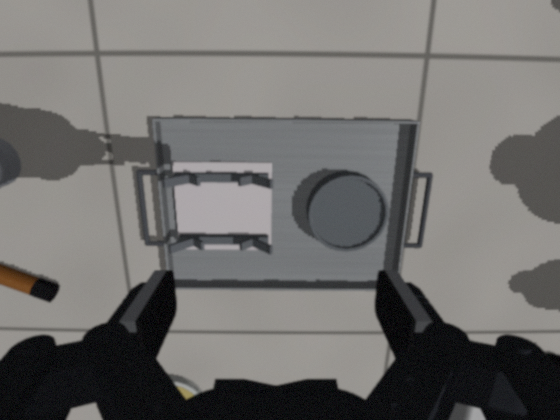

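The closer view gives the cradle's white base at px cols 173–272 and rows 162–250, and the seat's ring centred at (345,210). I'll fit both of them.

```bash
python3 - <<'E'
from h import *
c=dict(np.load('pics/w2.npz')); im=cv2.imread('pics/w2.png'); g=im.min(2).astype(float)
def edge(line,pos,lo,hi,sgn):
    # subpixel: level crossing at 50%
    v=line[lo:hi]; t=(v.max()+v.min())/2
    idx=range(len(v)-1) 
    for i in idx:
        if (v[i]-t)*(v[i+1]-t)<=0 and (v[i+1]-v[i])*sgn>0: return lo+i+(t-v[i])/(v[i+1]-v[i])
W=lambda r,cc: onz(c,(r,cc),.008)[:2]
L=[(r,edge(g[r],0,168,182,1)) for r in range(192,230,2)]
Rr=[(r,edge(g[r],0,262,280,-1)) for r in range(192,230,2)]
T=[(edge(g[:,k],0,152,168,1),k) for k in range(180,268,4)]
B=[(edge(g[:,k],0,244,258,-1),k) for k in range(205,238,3)]
for n,e,ax in (('L',L,0),('R',Rr,0),('T',T,1),('B',B,1)):
    P=np.array([W(*q) for q in e if q[0] is not None and q[1] is not None])
    # line fit: L,R edges run along world x ; T,B along world y
    a=P[:,ax]; b=P[:,1-ax]; k=np.polyfit(a,b,1); res=np.std(b-np.polyval(k,a))
    print(n,len(P),'mean',P.mean(0).round(4),'slope deg',np.degrees(k[0]).round(2),'res mm',(res*1e3).round(2))
# seat: dark disc
m=((g<70)).astype(np.uint8); w=np.zeros_like(m); w[165:255,295:392]=1
m=cv2.morphologyEx(m*w,cv2.MORPH_OPEN,np.ones((3,3),np.uint8))
cn=max(cv2.findContours(m,0,2)[0],key=cv2.contourArea); print('seat',cv2.minEnclosingCircle(cn),cv2.fitEllipse(cn)); print(onz(c,(210,345),.028))
p=proj(c,[[.534,.294,.028],[.534,.294,.003]]);print(p)
E
```

```text
L 19 mean [0.5373 0.1117] slope deg 0.1 res mm 0.15
R 19 mean [0.5365 0.2154] slope deg -0.48 res mm 0.11
T 22 mean [0.4843 0.1641] slope deg 0.1 res mm 0.13
B 11 mean [0.5835 0.158 ] slope deg -0.18 res mm 0.06
seat ((329.5, 200.0), 40.078147888183594) ((363.4383544921875, 219.70730590820312), (87.5248031616211, 135.39376831054688), 111.09224700927734)
[0.52899552 0.29119738 0.028     ]
[[347.37405897 214.62800018]
 [342.85691944 207.04879261]]
```

Cradle centre is (0.534, 0.1636) with yaw ≈ 0. The measured size of 103.7 × 99.2 mm matches the stated one, and the seat fits at about (0.534, 0.295). Next, the objects.

Request:
carry_out(
  deltas=[
    [[-6,-1,-6],0],
    [[-12,-2,-12],0],
    [[-18,-4,-12],0],
    [[-24,-4,-12],0],
    [[-30,-4,-12],0],
    [[-37,-4,-12],0],
    [[-37,-4,-12],0],
    [[-37,-4,-12],0],
    [[-37,-4,-12],0],
    [[-37,-4,-12],0],
  ],
)

```text
t: 4.5
eef_pos: [0.4576, -0.1517, 0.3585]
tool_rot: [-0.0, 0.704, 0.711, 0.001]
contact_force: [0.2, 0.5, -0.9]
gripper_width: 1.001
```

```bash
python3 - <<'E'
from h import *
c,im=look('wrist','w3.png',('tube_a_c','tube_short_c','tin_c','tin_small_c','chock_grip'))
go([.46,-.16,.3],90)
E
```

```text
t 4.5 tcp [ 0.4576 -0.1517  0.3585] q [-0.31  0.04  0.53  1.88 -0.02  1.22  1.81]
tube_a_c [(0.9, [260.3, 308.6], [0.617, -0.098, 0.011])]
tube_short_c [(0.78, [192.3, 106.9], [0.513, -0.389, 0.011])]
tin_c [(0.9, [175.7, 325.3], [0.486, -0.08, 0.011]), (0.36, [207.9, 488.9], [0.531, 0.16, 0.011])]
tin_small_c [(0.86, [104.2, 154.9], [0.392, -0.309, 0.011])]
chock_grip [(0.98, [139.4, 247.3], [0.437, -0.188, 0.011]), (0.57, [102.0, 151.5], [0.39, -0.313, 0.011])]
t 4.8 tcp [ 0.4574 -0.1527  0.3584] yaw 90.5 grip 0.999 F [-0.4 -0.3 -0.3] q7 1.81 tilt [ 0.001  0.001 -1.   ] -> delta [-0.74  0.25  5.84] 0.5
```

View pics/w3.png

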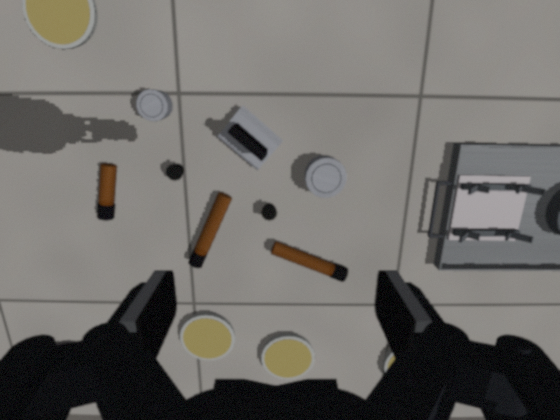

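The wrist view shows the long tubes from (273,247) to (347,272) and from (226,197) to (196,263). The tin is at (325,177), the chock at (250,140), and the loose caps at (175,172) and (269,212). I'll fit each of them in two views.

```bash
cat >> h.py <<'E'
def tubes(im,c,z=.011,dark=45,guess=()):
    "im RGB; amber+cap blobs -> list (center px, ends world, centre world, length, angle)"
    h=cv2.cvtColor(im,cv2.COLOR_RGB2HSV); am=((h[...,0]<16)&(h[...,1]>130)&(h[...,2]>50)).astype(np.uint8)
    dk=(im.max(2)<dark).astype(np.uint8)
    out=[]
    for g in guess:
        P=proj(c,[[*g,z]])[0]; w=np.zeros_like(am); x,y=map(int,P); r=int(0.075/np.linalg.norm(np.array(c['world_from_camera'])[:3,3]-[*g,z])*KD(c)[0][0,0])
        w[max(0,y-r):y+r,max(0,x-r):x+r]=1
        a=cv2.morphologyEx(am*w,cv2.MORPH_OPEN,np.ones((2,2),np.uint8))
        n,l,s,ce=cv2.connectedComponentsWithStats(a)
        i=1+np.argmax(s[1:,4]); m=((l==i)|((dk*w)>0)).astype(np.uint8)
        ma=(l==i); m=cv2.morphologyEx(m,cv2.MORPH_CLOSE,np.ones((3,3),np.uint8)); n2,l2=cv2.connectedComponents(m); k=np.bincount(l2[ma]).argmax(); m=(l2==k)
        ys,xs=np.nonzero(m); W=np.array([onz(c,(yy,xx),z)[:2] for yy,xx in zip(ys,xs)])
        (cx,cy),(a1,a2),an=cv2.minAreaRect((W*1000).astype(np.float32))
        bp=cv2.boxPoints(((cx,cy),(a1,a2),an)); e=bp[1]-bp[0] if np.linalg.norm(bp[1]-bp[0])>np.linalg.norm(bp[2]-bp[1]) else bp[2]-bp[1]
        Wa=np.array([onz(c,(yy,xx),z)[:2] for yy,xx in zip(*np.nonzero(ma))]).mean(0)*1000
        d=np.array([cx,cy])-Wa; e=e/np.linalg.norm(e)*np.sign(e@d)
        rc=proj(c,[[cx/1000,cy/1000,z]])[0][::-1]
        print('tube',np.round([cx,cy],1),'size',np.round([max(a1,a2),min(a1,a2)],1),'cap dir deg',np.degrees(np.arctan2(e[1],e[0])).round(1),'px',rc.round(1)); out.append((np.array([cx,cy])/1000,rc,e))
    return out
E
python3 - <<'E'
from h import *
G=[(.617,-.095),(.57,-.24)]
res={}
for f,dk in (('w3',40),('top0',45)):
    im=cv2.imread(f'pics/{f}.png')[...,::-1].copy(); c=dict(np.load('pics/w3.npz')) if f=='w3' else get_calibration('top')
    print(f); res[f]=(c,tubes(im,c,guess=G,dark=dk))
for i in (0,1): print('tri',*[np.round(v,4) for v in tri([ray(res[f][0],res[f][1][i][1]) for f in res])])
c=res['w3'][0]; ct=res['top0'][0]
for n,a,b in (('tin',(175.7,325.3),(228,302)),('chock',(139.4,247.3),(254,348))):
    print(n,*[np.round(v,4) for v in tri([ray(c,a),ray(ct,b)])])
E
```

```text
w3
tube [618.9 -95.5] size [118.9  21.6] cap dir deg 68.0 px [261.4 310.4]
tube [ 572.8 -245.7] size [122.8  20.8] cap dir deg -26.7 px [232.1 209.4]
top0
tube [618.  -98.2] size [123.5  24. ] cap dir deg 65.9 px [171.8 307.1]
tube [ 571.2 -251.7] size [124.8  28.6] cap dir deg -22.5 px [192.5 376.7]
tri [ 0.6134 -0.0971  0.0226] [0.0005 0.0005]
tri [ 0.5594 -0.2405  0.0466] [0.0022 0.0022]
tin [ 0.4823 -0.0845  0.038 ] [0.002 0.002]
chock [ 0.4421 -0.1919 -0.0363] [0.0013 0.0013]
```

Both tubes agree to about 2 mm between the two views, and the lengths come out at 119–123 mm. Going over tube A, I'll turn by +112° so that joint 7 stays in range.

Request:
carry_out(
  deltas=[
    [[1,3,0],11],
    [[2,6,2],22],
    [[3,9,4],33],
    [[4,12,8],44],
    [[5,15,12],55],
    [[5.6,16.2,15],66],
    [[5.6,16.2,18],77],
    [[5.6,16.2,19],88],
    [[5.6,16.2,19.5],100],
    [[5.6,16.2,19.5],112],
  ],
)

```text
t: 6.05
eef_pos: [0.6188, -0.0947, 0.1628]
tool_rot: [-0.001, 0.989, -0.151, -0.0]
contact_force: [-0.2, 0.4, -0.7]
gripper_width: 1.006
```

Request:
carry_out(
  deltas=[
    [[0,0,0],4],
    [[0,0,0],4],
  ],
)

```text
t: 6.3
eef_pos: [0.6189, -0.0941, 0.1624]
tool_rot: [-0.0, 0.983, -0.184, -0.001]
contact_force: [0.5, 0.3, 0.5]
gripper_width: 0.998
```

```bash
python3 - <<'E'
from h import *
c,im=look('wrist','w4.png',('tube_a_c','tin_c','chock_grip'))
t=tubes(im,c,guess=[(.619,-.0955)],dark=40)[0]
c3=dict(np.load('pics/w3.npz'))
print(tri([ray(c,t[1]),ray(c3,(261.4,310.4))]))
go([*t[0],.02],np.degrees(np.arctan2(t[2][1],t[2][0]))-90)
E
```

```text
t 6.3 tcp [ 0.6189 -0.0941  0.1624] q [-0.5   0.61  0.78  1.79 -0.51  0.96  0.13]
tube_a_c [(0.85, [189.3, 277.2], [0.621, -0.09, 0.011])]
tin_c [(0.74, [237.3, 124.8], [0.483, -0.082, 0.011])]
chock_grip [(0.46, [354.2, 156.4], [0.45, -0.203, 0.011])]
tube [ 618.9 -100.3] size [123.6  20.8] cap dir deg 68.8 px [201.6 278.9]
(array([ 0.61824071, -0.09749534,  0.01468157]), [np.float64(0.001933527616921564), np.float64(0.0019335276169217023)])
t 6.5 tcp [ 0.6189 -0.0946  0.1629] yaw -21.2 grip 0.998 F [ 0.4  0.2 -1.1] q7 0.13 tilt [-0.001 -0.001 -1.   ] -> delta [ 0.22  0.55 14.29] -0.1
```

View pics/w4.png

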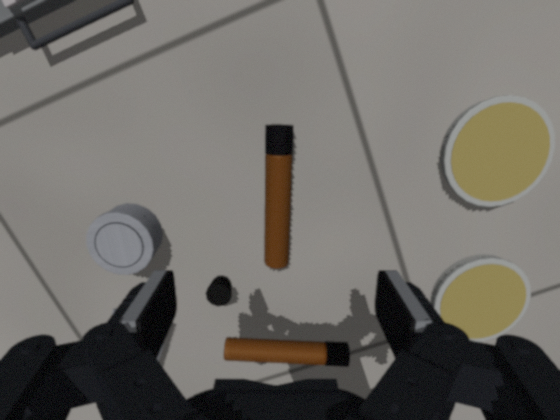

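Tube A is centred under the tool at px (278,197), spanning rows 125–268. The triangulated height is 15 mm against the expected 11. I'll descend and grip.

Request:
carry_out(
  deltas=[
    [[0.1,0.3,5],0],
    [[0.2,0.3,9],0],
    [[0.2,0.3,11.5],0],
    [[0.2,0.3,13],0],
    [[0.2,0.3,14],0],
    [[0.2,0.3,14.2],0],
    [[0.2,0.3,14.2],0],
    [[0.2,0.3,14.2],0],
  ],
)

```text
t: 7.5
eef_pos: [0.6201, -0.0979, 0.0216]
tool_rot: [-0.001, 0.983, -0.184, 0.0]
contact_force: [0.1, -0.1, -0.2]
gripper_width: 0.999
```

Request:
carry_out(
  deltas=[
    [[0,0,0],0],
    [[0,0,0],0],
    [[0,0,0],0],
    [[0,0,0],0],
    [[0,0,0],0],
    [[0,0,0],0],
    [[0,0,0],0],
    [[0,0,0],0],
  ],
  hand=0,
  newtons=30,
)

```text
t: 8.5
eef_pos: [0.6201, -0.0979, 0.0218]
tool_rot: [-0.001, 0.983, -0.184, 0.0]
contact_force: [-1.5, 0.5, 4.2]
gripper_width: 0.242
```

Request:
carry_out(
  deltas=[
    [[0,0,-1],0],
    [[0,0,-4],0],
    [[0,0,-8],0],
    [[0,0,-12],0],
    [[0,0,-15],0],
    [[0,0,-15],0],
    [[0,0,-15],0],
  ],
)

```text
t: 9.38
eef_pos: [0.6195, -0.0978, 0.1711]
tool_rot: [-0.001, 0.983, -0.184, -0.0]
contact_force: [0.0, -0.2, -0.0]
gripper_width: 0.239
```

```bash
python3 - <<'E'
from h import *
look('wrist','w5.png',())
go([.534,.1636-.032,.16],-90)
E
```

```text
t 9.38 tcp [ 0.6195 -0.0978  0.1711] q [-0.5   0.6   0.79  1.78 -0.51  0.97  0.13]
t 9.43 tcp [ 0.6193 -0.0978  0.1707] yaw -21.2 grip 0.242 F [-0.5  0.5 -0.9] q7 0.13 tilt [-0.002 -0.001 -1.   ] -> delta [-16.25 -18.29   1.12] 68.8
```

View pics/w5.png

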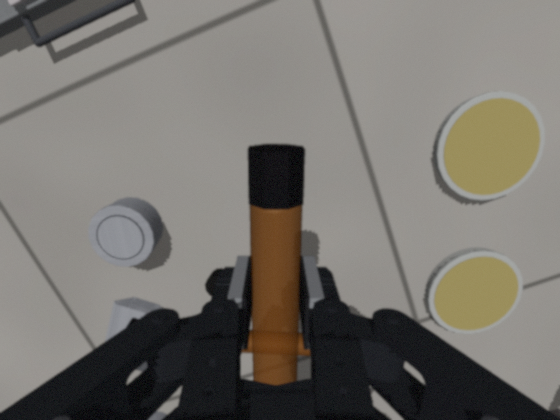

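Tube A is held, with the cap end at px (276,146). I'll check the lengthwise offset of the grasp.

```bash
python3 - <<'E'
from h import *
c=dict(np.load('pics/w5.npz')); T=np.array([.6195,-.0978,.1711])
for z in (.160,.171):
    v=onz(c,(146,276),z)-T; print(z,v.round(4),np.linalg.norm(v[:2]), np.degrees(np.arctan2(v[1],v[0])))
E
```

```text
0.16 [ 0.0217  0.0566 -0.0111] 0.06063831022281304 69.02729774250074
0.171 [ 0.0223  0.0581 -0.0001] 0.06220317973894676 69.03160626249183
```

Request:
carry_out(
  deltas=[
    [[-2,-3,0],8],
    [[-4,-7,0],18],
    [[-7,-11,0],28],
    [[-10,-15,0],38],
    [[-13,-19,0],48],
    [[-16,-22,0],58],
    [[-18.6,-24.2,0],68.8],
    [[-18.6,-24.2,0],68.8],
    [[-18.6,-24.2,0],68.8],
    [[-18.6,-24.2,0],68.8],
  ],
)

```text
t: 10.68
eef_pos: [0.5339, 0.1936, 0.1712]
tool_rot: [0.0, -0.706, 0.708, 0.001]
contact_force: [0.2, -0.1, -0.1]
gripper_width: 0.244
```

```bash
python3 - <<'E'
from h import *
go([.533,.1956,.0485],-90)
E
```

```text
t 10.68 tcp [0.5339 0.1936 0.1712] yaw -90.1 grip 0.244 F [ 0.2 -0.1 -0.1] q7 -1.32 tilt [-0.001  0.001 -1.   ] -> delta [-0.18  0.08 12.28] -0.1
```

Request:
carry_out(
  deltas=[
    [[-0.2,0.1,4],0],
    [[-0.2,0.1,8],0],
    [[-0.2,0.1,10],0],
    [[-0.2,0.1,11],0],
    [[-0.2,0.1,11.5],0],
    [[-0.2,0.1,12],0],
    [[-0.2,0.1,12.3],0],
    [[-0.2,0.1,12.3],0],
  ],
)

```text
t: 11.68
eef_pos: [0.5333, 0.1953, 0.0489]
tool_rot: [0.001, -0.706, 0.708, 0.0]
contact_force: [-0.4, -1.8, 2.3]
gripper_width: 0.242
```

```bash
python3 - <<'E'
from h import *
look('wrist','w6.png',())
go([.533,.1956,.0485],-90)
E
```

```text
t 11.68 tcp [0.5333 0.1953 0.0489] q [-1.13  0.83  0.96  2.   -0.94  0.84 -1.2 ]
t 11.72 tcp [0.5333 0.1953 0.0489] yaw -90.1 grip 0.24 F [-0.2 -2.7  3.6] q7 -1.2 tilt [-0.001 -0.    -1.   ] -> delta [-0.03  0.03  0.04] -0.1
```

View pics/w6.png

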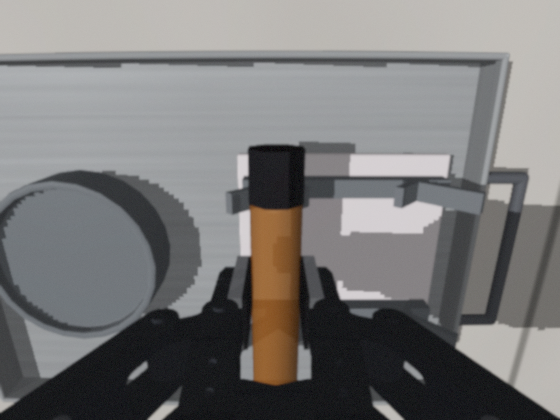

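The tube lies in the +y notches with light contact: 3.6 N up and 2.7 N toward −y. I'll release with a small opening and lift.

Request:
carry_out(
  deltas=[
    [[0,0,0],0],
    [[0,0,0],0],
    [[0,0,0],0],
    [[0,0,0],0],
  ],
  hand=0.42,
)

```text
t: 12.22
eef_pos: [0.5333, 0.1954, 0.0489]
tool_rot: [0.001, -0.706, 0.708, 0.0]
contact_force: [0.6, -0.2, -0.8]
gripper_width: 0.419
```

Request:
carry_out(
  deltas=[
    [[0,0,-1],0],
    [[0,0,-3],0],
    [[0,0,-6],0],
    [[0,0,-10],0],
    [[0,0,-15],0],
    [[0,0,-20],0],
    [[0,0,-20],0],
    [[0,0,-20],0],
  ],
)

```text
t: 13.22
eef_pos: [0.5329, 0.1952, 0.2493]
tool_rot: [0.001, -0.706, 0.708, 0.001]
contact_force: [-0.4, -1.0, 0.2]
gripper_width: 0.419
```

```bash
python3 - <<'E'
from h import *
c,im=look('wrist','w7.png',('tube_a_c',))
tubes(im,c,z=.037,guess=[(.534,.1956)],dark=40)
go([.5728,-.2457,.16],-26.7-90)
E
```

```text
t 13.22 tcp [0.5329 0.1952 0.2493] q [-1.33  0.61  1.28  1.87 -0.65  1.16 -1.4 ]
tube_a_c [(0.78, [172.2, 277.7], [0.532, 0.194, 0.011])]
tube [530.  194.6] size [121.5  22.1] cap dir deg -0.1 px [179.6 277.4]
t 13.32 tcp [0.5324 0.1951 0.2481] yaw -90.1 grip 0.417 F [-0.2  0.1 -0.6] q7 -1.4 tilt [-0.001  0.001 -1.   ] -> delta [44.08 -4.14  8.77] 26.6
```

View pics/w7.png

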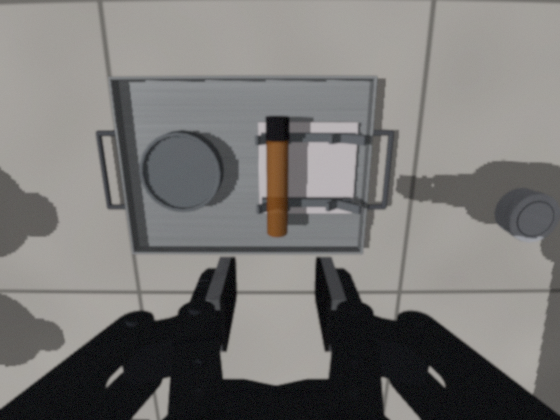

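Tube A is seated: fitted at (0.530, 0.1946), length 121.5 mm, parallel to x. I'll go for tube B.

Request:
carry_out(
  deltas=[
    [[5,-0.5,0],4],
    [[10,-1,0],8],
    [[16,-1.5,0],12],
    [[22,-2,0],16],
    [[28,-2.5,0],20],
    [[34,-3,2],24],
    [[40,-3.8,4],26.6],
    [[44,-4.1,6],26.6],
    [[44,-4.1,8.5],26.6],
    [[44,-4.1,8.5],26.6],
  ],
  hand=1,
)

```text
t: 14.58
eef_pos: [0.5706, -0.2446, 0.1601]
tool_rot: [-0.002, -0.524, 0.852, 0.003]
contact_force: [0.3, 1.4, 0.1]
gripper_width: 0.998
```

```bash
python3 - <<'E'
from h import *
c,im=look('wrist','w8.png',('tube_a_c','tin_c','chock_grip'))
t=tubes(im,c,guess=[(.5728,-.2457)],dark=40)[0]
c3=dict(np.load('pics/w3.npz'))
print(tri([ray(c,t[1]),ray(c3,(232.1,209.4))]))
go([*t[0],.0215],np.degrees(np.arctan2(t[2][1],t[2][0]))-90)
E
```

```text
t 14.57 tcp [ 0.5706 -0.2446  0.1601] q [-0.41  0.76  1.09  1.81 -0.77  1.07 -1.06]
tube_a_c []
tin_c [(0.94, [348.1, 177.6], [0.474, -0.089, 0.011]), (0.36, [188.1, 277.4], [0.574, -0.247, 0.011])]
chock_grip [(0.94, [347.4, 279.6], [0.431, -0.177, 0.011])]
tube [ 568.8 -245.2] size [124.2  21.1] cap dir deg -24.7 px [194.2 278. ]
(array([ 0.57039128, -0.24525483,  0.01596387]), [np.float64(0.0006068865186344513), np.float64(0.0006068865186346117)])
t 14.78 tcp [ 0.5729 -0.2444  0.1634] yaw -116.7 grip 1.002 F [ 0.2 -1.   0.7] q7 -1.06 tilt [-0.     0.001 -1.   ] -> delta [ 0.26  0.32 14.19] -2.0
```

Request:
carry_out(
  deltas=[
    [[0.2,0.25,5],-1.7],
    [[0.2,0.25,9],-1.7],
    [[0.2,0.25,11.5],-1.7],
    [[0.2,0.25,13],-1.7],
    [[0.2,0.25,14],-1.7],
    [[0.2,0.25,14.2],-1.7],
    [[0.2,0.25,14.2],-1.7],
    [[0.2,0.25,14.2],-1.7],
  ],
)

```text
t: 15.78
eef_pos: [0.5701, -0.2452, 0.0221]
tool_rot: [0.0, -0.538, 0.843, -0.0]
contact_force: [0.5, 0.0, 0.5]
gripper_width: 0.999
```

Request:
carry_out(
  deltas=[
    [[0,0,0],0],
    [[0,0,0],0],
    [[0,0,0],0],
    [[0,0,0],0],
    [[0,0,0],0],
    [[0,0,0],0],
    [[0,0,0],0],
    [[0,0,0],0],
  ],
  hand=0,
)

```text
t: 16.77
eef_pos: [0.5701, -0.2453, 0.0223]
tool_rot: [0.0, -0.538, 0.843, -0.0]
contact_force: [-0.7, 0.7, 5.6]
gripper_width: 0.243
```

Request:
carry_out(
  deltas=[
    [[0,0,-1],0],
    [[0,0,-4],0],
    [[0,0,-8],0],
    [[0,0,-12],0],
    [[0,0,-15],0],
    [[0,0,-15],0],
    [[0,0,-15],0],
  ],
)

```text
t: 17.65
eef_pos: [0.5697, -0.2448, 0.1716]
tool_rot: [0.0, -0.538, 0.843, 0.0]
contact_force: [0.5, 0.5, 0.1]
gripper_width: 0.241
```

```bash
python3 - <<'E'
from h import *
look('wrist','w9.png',())
go([.534,.1316,.17],-90)
E
```

```text
t 17.65 tcp [ 0.5697 -0.2448  0.1716] q [-0.41  0.74  1.1   1.81 -0.75  1.08 -1.04]
t 17.7 tcp [ 0.5695 -0.2447  0.1712] yaw -115.0 grip 0.242 F [-0.3 -0.2 -1. ] q7 -1.04 tilt [-0.001  0.001 -1.   ] -> delta [-32.62  19.09   0.17] -25.0
```

View pics/w9.png

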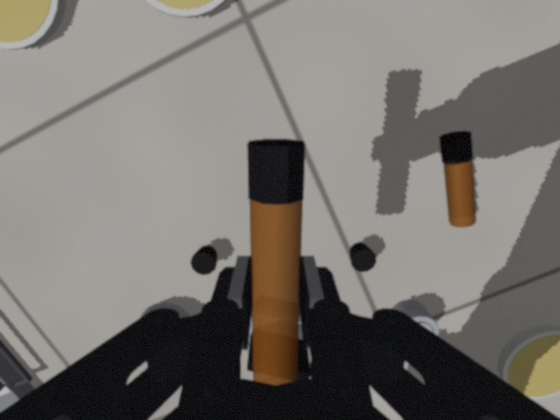

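Tube B is held in the same way, with the cap end at px (276,141), so it sits about 2–3 mm toward the cap. I'll carry it to the −y notches.

Request:
carry_out(
  deltas=[
    [[-5,3,-1],-4],
    [[-10,6,-1],-8],
    [[-15,9,-1],-12],
    [[-20,12,-1],-16],
    [[-25,15,-1],-20],
    [[-30,18,-1],-25],
    [[-32.5,19.3,-1],-25],
    [[-32.5,19.3,-1],-25],
    [[-32.5,19.3,-1],-25],
    [[-32.5,19.3,-1],-25],
  ],
)

```text
t: 18.95
eef_pos: [0.5316, 0.1297, 0.1815]
tool_rot: [-0.0, -0.706, 0.708, 0.001]
contact_force: [0.8, 0.1, -0.6]
gripper_width: 0.243
```

```bash
python3 - <<'E'
from h import *
go([.5315,.1316,.049],-90)
E
```

```text
t 18.95 tcp [0.5316 0.1297 0.1815] yaw -90.1 grip 0.243 F [ 0.8  0.1 -0.6] q7 -1.26 tilt [-0.001  0.001 -1.   ] -> delta [-1.800e-01 -1.000e-02  1.325e+01] -0.1
```

Request:
carry_out(
  deltas=[
    [[-0.15,0,4],0],
    [[-0.15,0,8],0],
    [[-0.15,0,10.5],0],
    [[-0.15,0,12],0],
    [[-0.15,0,12.6],0],
    [[-0.15,0,13],0],
    [[-0.15,0,13.25],0],
    [[-0.15,0,13.25],0],
  ],
)

```text
t: 19.95
eef_pos: [0.5319, 0.1312, 0.0495]
tool_rot: [0.0, -0.706, 0.708, 0.0]
contact_force: [0.2, -0.3, 0.9]
gripper_width: 0.239
```

Request:
carry_out(
  deltas=[
    [[0,0,0],0],
    [[0,0,0],0],
    [[0,0,0],0],
    [[0,0,0],0],
  ],
  hand=0.42,
)

```text
t: 20.45
eef_pos: [0.5319, 0.1313, 0.0495]
tool_rot: [0.0, -0.706, 0.708, 0.0]
contact_force: [0.2, -0.0, -0.2]
gripper_width: 0.421
```

Request:
carry_out(
  deltas=[
    [[0,0,-1],0],
    [[0,0,-3],0],
    [[0,0,-6],0],
    [[0,0,-10],0],
    [[0,0,-15],0],
    [[0,0,-20],0],
    [[0,0,-20],0],
    [[0,0,-20],0],
  ],
)

```text
t: 21.45
eef_pos: [0.5315, 0.1312, 0.2499]
tool_rot: [0.001, -0.706, 0.708, 0.001]
contact_force: [-0.6, 0.6, -0.7]
gripper_width: 0.418
```

```bash
python3 - <<'E'
from h import *
c,im=look('wrist','w10.png',('tube_a_c',))
tubes(im,c,z=.037,guess=[(.534,.1956),(.534,.1316)],dark=40)
go([.44,-.19,.2],-90)
E
```

```text
t 21.45 tcp [0.5315 0.1312 0.2499] q [-1.25  0.54  1.26  1.91 -0.58  1.12 -1.34]
tube_a_c [(0.95, [170.1, 213.8], [0.533, 0.198, 0.011])]
tube [529.5 195. ] size [121.7  22.2] cap dir deg -0.3 px [178.6 212.8]
tube [530.4 130.1] size [121.3  21.1] cap dir deg -0.1 px [177.6 277.9]
t 21.55 tcp [0.531  0.1311 0.2488] yaw -90.1 grip 0.419 F [-0.1 -0.1 -0.2] q7 -1.34 tilt [-0.001  0.002 -1.   ] -> delta [32.13  9.04  4.88] -0.1
```

View pics/w10.png

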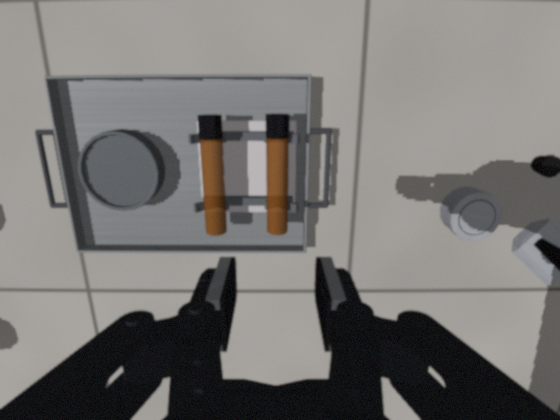

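Both tubes are seated, at y = 0.195 and 0.130, with lengths of about 121.5 mm and parallel to x. The chock is next, at px (250,140) in w3, with its plate at about 51° in the world.

Request:
carry_out(
  deltas=[
    [[4,1,0],-6],
    [[9,2.5,0],-12],
    [[14,4,0],-18],
    [[19,5.5,0],-24],
    [[24,7,0],-30],
    [[28,8,1],-36],
    [[31,9,2],-42],
    [[32.1,9,3],-48],
    [[32.1,9,3],-51],
    [[32.1,9,3],-51],
  ],
  hand=1,
)

```text
t: 22.8
eef_pos: [0.4396, -0.1898, 0.2181]
tool_rot: [0.0, 0.942, -0.335, -0.002]
contact_force: [-0.2, -0.1, 0.7]
gripper_width: 0.999
```

Request:
carry_out(
  deltas=[
    [[0,0,0],0],
    [[0,0,0],0],
  ],
)

```text
t: 23.05
eef_pos: [0.4395, -0.1895, 0.2179]
tool_rot: [0.0, 0.942, -0.335, -0.002]
contact_force: [-0.1, 0.9, 0.4]
gripper_width: 0.997
```

```bash
python3 - <<'E'
from h import *
c,im=look('wrist','w11.png',('chock_grip','tin_c'))
go([.44,-.19,.045],-39)
c3=dict(np.load('pics/w3.npz')); im3=cv2.imread('pics/w3.png')[...,::-1].copy()
for n,cc,I,z in (('w11',c,im,.062),('w3',c3,im3,.062)):
    P=proj(cc,[[.44,-.19,.05]])[0]; print(n,P)
    m=(I.max(2)<55).astype(np.uint8); nn,l,s,ce=cv2.connectedComponentsWithStats(m)
    for i in range(1,nn):
        if 60<s[i,4]<8000 and np.linalg.norm(ce[i]-P)<60:
            ys,xs=np.nonzero(l==i); W=np.array([onz(cc,(a,b),z)[:2] for a,b in zip(ys,xs)])*1000
            print(s[i].tolist(),ce[i].round(1),cv2.minAreaRect(W.astype(np.float32)))
E
```

```text
t 23.05 tcp [ 0.4395 -0.1895  0.2179] q [-0.58  0.3   1.03  2.09 -0.32  0.93 -0.05]
chock_grip [(0.55, [176.4, 271.5], [0.437, -0.184, 0.011])]
tin_c [(0.72, [50.9, 239.0], [0.486, -0.079, 0.011]), (0.15, [275.3, 450.2], [0.517, -0.391, 0.011])]
t 23.2 tcp [ 0.4396 -0.1896  0.218 ] yaw -39.2 grip 1.001 F [ 0.1 -0.6  0.1] q7 -0.05 tilt [-0.003  0.002 -1.   ] -> delta [ 0.12 -0.02 17.3 ] -0.2
w11 [277.81085    189.12026217]
[263, 152, 15, 68, 894] [270.4 185.5] ((438.7002868652344, -181.81956481933594), (58.04499053955078, 11.490817070007324), 48.99624252319336)
w3 [243.39479622 145.3487206 ]
[228, 124, 39, 36, 545] [247.2 140.7] ((433.3238525390625, -183.71102905273438), (52.93470001220703, 15.549764633178711), 49.55078125)
```

View pics/w11.png

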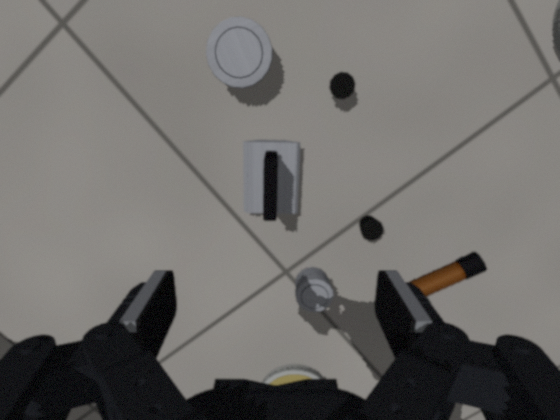

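The chock's plate is at px cols 263–277 and rows 152–219, centred near (0.438, −0.183). Its axis is at 49° and the size comes out as 58 × 11.5 mm. I'll descend and grip.

Request:
carry_out(
  deltas=[
    [[-0.5,-0.4,5],1.8],
    [[-0.5,-0.4,9],1.8],
    [[-0.5,-0.4,12.5],1.8],
    [[-0.5,-0.4,15],1.8],
    [[-0.5,-0.4,16.5],1.8],
    [[-0.5,-0.4,17.4],1.8],
    [[-0.5,-0.4,17.4],1.8],
    [[-0.5,-0.4,17.4],1.8],
  ],
)

```text
t: 24.2
eef_pos: [0.4381, -0.1834, 0.0447]
tool_rot: [0.0, 0.937, -0.35, -0.001]
contact_force: [0.5, 0.0, 1.1]
gripper_width: 1.002
```

Request:
carry_out(
  deltas=[
    [[0,0,0],0],
    [[0,0,0],0],
    [[0,0,0],0],
    [[0,0,0],0],
    [[0,0,0],0],
    [[0,0,0],0],
    [[0,0,0],0],
    [[0,0,0],0],
    [[0,0,0],0],
  ],
  hand=0,
  newtons=40,
)

```text
t: 25.32
eef_pos: [0.4382, -0.1834, 0.0448]
tool_rot: [0.0, 0.937, -0.35, -0.001]
contact_force: [0.2, 0.7, 5.5]
gripper_width: 0.133
```

Request:
carry_out(
  deltas=[
    [[0,0,-1],0],
    [[0,0,-4],0],
    [[0,0,-8],0],
    [[0,0,-12],0],
    [[0,0,-17],0],
    [[0,0,-17],0],
    [[0,0,-17],0],
  ],
)

```text
t: 26.2
eef_pos: [0.4382, -0.1829, 0.2145]
tool_rot: [-0.0, 0.937, -0.35, -0.002]
contact_force: [-0.8, -0.3, -1.1]
gripper_width: 0.135
```

```bash
python3 - <<'E'
from h import *
look('wrist','w12.png',())
go([.532,.163,.21],-90)
E
```

```text
t 26.2 tcp [ 0.4382 -0.1829  0.2145] q [-0.61  0.3   1.05  2.1  -0.33  0.92 -0.08]
t 26.25 tcp [ 0.4379 -0.183   0.2141] yaw -41.0 grip 0.134 F [ 0.7  0.  -0.3] q7 -0.08 tilt [-0.004  0.002 -1.   ] -> delta [-15.58 -32.29   0.41] 49.0
```

View pics/w12.png

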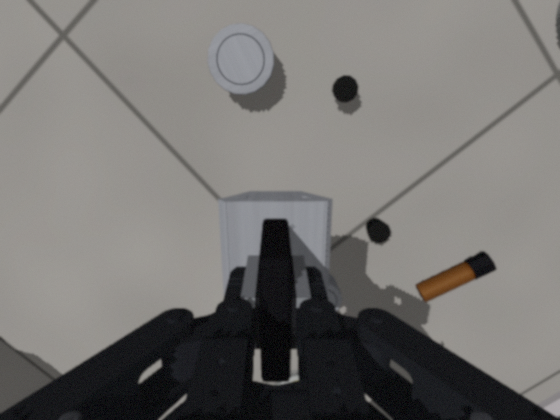

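The chock is held, upright in the view, with its plate end at px (275,219). I'll carry it to above the cradle and check the offset along the plate.

Request:
carry_out(
  deltas=[
    [[-2,-5,0],6],
    [[-4,-10,0],14],
    [[-7,-15,0],22],
    [[-9.5,-20,0],30],
    [[-12,-25,0],38],
    [[-14.5,-30,0],45],
    [[-15.6,-32.3,0],49],
    [[-15.6,-32.3,0],49],
    [[-15.6,-32.3,0],49],
    [[-15.6,-32.3,0],49],
  ],
)

```text
t: 27.5
eef_pos: [0.5315, 0.1614, 0.214]
tool_rot: [-0.001, -0.706, 0.708, 0.002]
contact_force: [-0.1, -0.0, -0.8]
gripper_width: 0.14
```

```bash
python3 - <<'E'
from h import *
c=dict(np.load('pics/w12.npz')); T=np.array([.4382,-.1829,.2145])
v=onz(c,(219,275),T[2]+.0172)-T; print(v,np.linalg.norm(v[:2])-.0275,np.degrees(np.arctan2(v[1],v[0])))
for r,k in ((200,219),(200,331)): print((onz(c,(r,k),T[2]-.0448+.0185)-T).round(4))
go([.532,.163,.0785],-90)
E
```

```text
[0.02585433 0.03115038 0.0172    ] 0.012982004095544179 50.30785567955424
[ 0.002   0.0428 -0.0263]
[ 0.0405  0.0094 -0.0263]
t 27.5 tcp [0.5315 0.1614 0.214 ] yaw -90.1 grip 0.14 F [-0.1 -0.  -0.8] q7 -1.34 tilt [-0.001  0.005 -1.   ] -> delta [-0.14 -0.11 13.55] -0.1
```

At shoulder height the corners put the chock within 1.5 mm of the TCP lengthwise. The 13 mm reading took the foot of the plate's end face for its top edge. I'll lower it between the tubes.

Request:
carry_out(
  deltas=[
    [[-0.15,-0.15,4],0],
    [[-0.15,-0.15,8],0],
    [[-0.15,-0.15,11],0],
    [[-0.15,-0.15,12.3],0],
    [[-0.15,-0.15,12.9],0],
    [[-0.15,-0.15,13.3],0],
    [[-0.15,-0.15,13.3],0],
    [[-0.15,-0.15,13.3],0],
  ],
)

```text
t: 28.5
eef_pos: [0.5327, 0.1632, 0.0815]
tool_rot: [-0.001, -0.707, 0.708, 0.002]
contact_force: [-0.1, -0.6, -0.0]
gripper_width: 0.137
```

```bash
python3 - <<'E'
from h import *
go([.533,.163,.0785],-90)
E
```

```text
t 28.5 tcp [0.5327 0.1632 0.0815] yaw -90.1 grip 0.137 F [-0.1 -0.6 -0. ] q7 -1.21 tilt [-0.002  0.004 -1.   ] -> delta [ 0.02 -0.03  0.3 ] -0.1
```

Request:
carry_out(
  deltas=[
    [[0,0,0.15],0],
    [[0,0,0.25],0],
    [[0,0,0.3],0],
    [[0,0,0.3],0],
  ],
)

```text
t: 29.0
eef_pos: [0.5332, 0.1626, 0.079]
tool_rot: [-0.0, -0.706, 0.708, 0.001]
contact_force: [0.4, -2.8, 4.3]
gripper_width: 0.131
```

I have contact (4.3 N up), at the expected wedge height of 0.079. I'll release and lift.

Request:
carry_out(
  deltas=[
    [[0,0,0],0],
    [[0,0,0],0],
    [[0,0,0],0],
    [[0,0,0],0],
  ],
  hand=0.4,
)

```text
t: 29.5
eef_pos: [0.5331, 0.1627, 0.0789]
tool_rot: [-0.001, -0.706, 0.708, 0.001]
contact_force: [0.2, 0.1, 0.7]
gripper_width: 0.4
```

Request:
carry_out(
  deltas=[
    [[0,0,-1],0],
    [[0,0,-3],0],
    [[0,0,-6],0],
    [[0,0,-10],0],
    [[0,0,-15],0],
    [[0,0,-20],0],
    [[0,0,-20],0],
    [[0,0,-20],0],
  ],
)

```text
t: 30.5
eef_pos: [0.5334, 0.1624, 0.2793]
tool_rot: [-0.0, -0.706, 0.708, 0.002]
contact_force: [-0.6, 0.8, -0.6]
gripper_width: 0.399
```

```bash
python3 - <<'E'
from h import *
c,im=look('wrist','w13.png',('chock_grip','tube_a_c'))
tubes(im,c,z=.037,guess=[(.534,.1956),(.534,.1316)],dark=40)
print(proj(c,[[.534,.1636,.0956],[.534-.0275,.1636,.0956],[.534+.0275,.1636,.0956]]))
go([.485,-.083,.2],-90)
E
```

```text
t 30.5 tcp [0.5334 0.1624 0.2793] q [-1.31  0.54  1.29  1.85 -0.56  1.19 -1.41]
chock_grip []
tube_a_c [(0.85, [162.2, 242.2], [0.537, 0.202, 0.011])]
tube [530.2 131.1] size [121.3  18. ] cap dir deg 1.6 px [172.6 305.8]
tube [530.2 129.7] size [121.1  21.9] cap dir deg 0.9 px [172.6 307.1]
[[275.68523024 182.74445804]
 [275.74320645 211.1796144 ]
 [275.62390623 152.76552869]]
t 30.65 tcp [0.533  0.1623 0.278 ] yaw -90.1 grip 0.398 F [-0.1 -0.7  0.3] q7 -1.41 tilt [-0.001  0.005 -1.   ] -> delta [24.55  4.7   7.8 ] -0.1
```

View pics/w13.png

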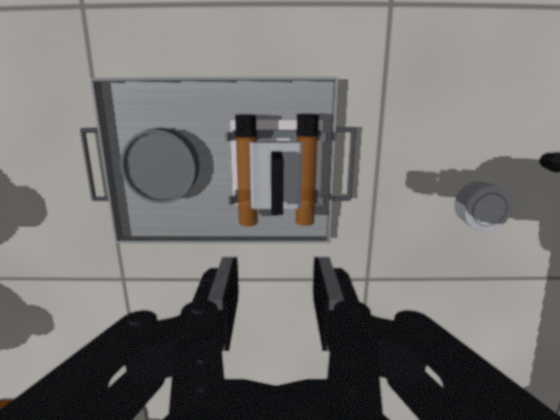

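The chock sits symmetrically between the tubes: its plate spans rows 152–215 at col 277, against a predicted 153–211 at 276. Last is the tin, which shows at (486,207).

Request:
carry_out(
  deltas=[
    [[6,1,0],0],
    [[12,2,0],0],
    [[18,3.5,2],0],
    [[24,4.7,5],0],
    [[24.5,4.7,8],0],
    [[24.5,4.7,10],0],
    [[24.5,4.7,10],0],
    [[24.5,4.7,10],0],
  ],
  hand=1,
)

```text
t: 31.65
eef_pos: [0.4852, -0.0825, 0.1785]
tool_rot: [-0.001, -0.706, 0.708, 0.002]
contact_force: [-1.0, -0.4, 0.3]
gripper_width: 1.002
```

```bash
python3 - <<'E'
from h import *
c,im=look('wrist','w14.png',('tin_c',))
r=models.spot_in('tin_c','wrist')[0]['centre']
L=lambda f: dict(np.load(f'pics/{f}.npz'))
print(tri([ray(c,r),ray(L('w3'),(175.7,325.3)),ray(L('w11'),(50.9,239))]))
print(onz(c,r,.02))
# rim circles: predicted outline of the top disc for the two best guesses
g=cv2.GaussianBlur(cv2.cvtColor(im,cv2.COLOR_RGB2GRAY),(3,3),0)
for k in cv2.HoughCircles(g,cv2.HOUGH_GRADIENT,1,10,param1=80,param2=18,minRadius=18,maxRadius=50)[0]:
    if np.hypot(k[0]-r[1],k[1]-r[0])<30: print(k, onz(c,(k[1],k[0]),.03).round(4), 'radius mm',k[2]*np.linalg.norm(onz(c,(k[1],k[0]+1),.03)-onz(c,(k[1],k[0]),.03))*1e3)
go([.485,-.083,.026],-90)
E
```

```text
t 31.65 tcp [ 0.4852 -0.0825  0.1785] q [-0.83  0.49  1.14  2.1  -0.57  0.91 -0.93]
tin_c [(0.7, [189.4, 277.8], [0.484, -0.084, 0.011])]
(array([ 0.48570402, -0.08160079,  0.01905115]), [np.float64(0.001908782104573125), np.float64(0.0010688916307448973), np.float64(0.001930111952009997)])
[ 0.48615261 -0.08349352  0.02      ]
[275.5 194.5  23.2] [ 0.4846 -0.0815  0.03  ] radius mm 18.99729511547378
[298.5 183.5  29.3] [ 0.4938 -0.1002  0.03  ] radius mm 23.761926222837573
[280.5 184.5  29.9] [ 0.493  -0.0856  0.03  ] radius mm 24.259190489782128
[270.5 185.5  30.7] [ 0.4922 -0.0775  0.03  ] radius mm 24.929643773456526
[275.5 204.5  32.1] [ 0.476  -0.0815  0.03  ] radius mm 26.533088651861625
[286.5 192.5  22.9] [ 0.4863 -0.0905  0.03  ] radius mm 18.71969901420594
t 31.8 tcp [ 0.4855 -0.0822  0.1787] yaw -90.1 grip 1.002 F [-0.8  0.1  0.6] q7 -0.93 tilt [-0.001  0.003 -1.   ] -> delta [ 0.09 -0.   15.27] -0.1
```

View pics/w14.png

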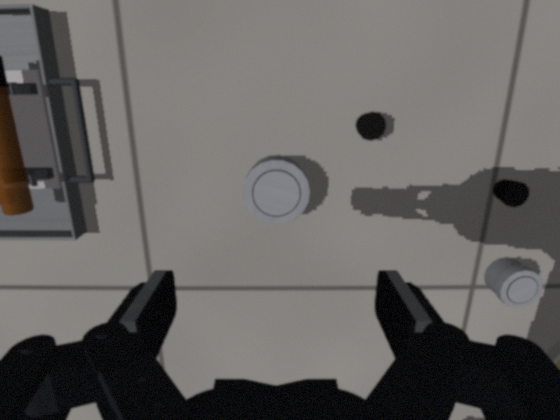

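The tin is centred at px (276,194), which gives (0.4846, −0.0815). The triangulated height of 19 mm is plausible. I'll descend, grip and lift.

Request:
carry_out(
  deltas=[
    [[-0.05,0.1,5],0],
    [[-0.05,0.1,9],0],
    [[-0.05,0.1,12],0],
    [[-0.05,0.1,14],0],
    [[-0.05,0.1,15],0],
    [[-0.05,0.1,15.3],0],
    [[-0.05,0.1,15.3],0],
    [[-0.05,0.1,15.3],0],
  ],
)

```text
t: 32.8
eef_pos: [0.4845, -0.0816, 0.0264]
tool_rot: [-0.0, -0.707, 0.708, 0.001]
contact_force: [-0.2, -0.0, 0.7]
gripper_width: 0.998
```

Request:
carry_out(
  deltas=[
    [[0,0,0],0],
    [[0,0,0],0],
    [[0,0,0],0],
    [[0,0,0],0],
    [[0,0,0],0],
    [[0,0,0],0],
  ],
  hand=0,
  newtons=30,
)

```text
t: 33.55
eef_pos: [0.4848, -0.0816, 0.027]
tool_rot: [0.0, -0.707, 0.708, 0.001]
contact_force: [-2.3, 0.4, 7.2]
gripper_width: 0.64
```

Request:
carry_out(
  deltas=[
    [[0,0,-1],0],
    [[0,0,-4],0],
    [[0,0,-8],0],
    [[0,0,-13],0],
    [[0,0,-17],0],
    [[0,0,-19],0],
    [[0,0,-19],0],
    [[0,0,-19],0],
  ],
)

```text
t: 34.55
eef_pos: [0.4844, -0.0815, 0.2162]
tool_rot: [-0.0, -0.707, 0.708, 0.002]
contact_force: [-1.2, -0.4, -1.4]
gripper_width: 0.641
```

```bash
python3 - <<'E'
from h import *
look('wrist','w15.png',('tin_c',))
go([.534,.2955,.215],-90)
E
```

```text
t 34.55 tcp [ 0.4844 -0.0815  0.2162] q [-0.9   0.44  1.22  2.07 -0.5   0.98 -0.99]
tin_c [(0.7, [284.3, 277.2], [0.367, -0.082, 0.011])]
t 34.65 tcp [ 0.4843 -0.0817  0.216 ] yaw -90.1 grip 0.639 F [-0.5 -0.2 -0.9] q7 -0.99 tilt [-0.001  0.003 -1.   ] -> delta [-37.73  -4.91   0.13] -0.1
```

The tin is held (opening 54 mm). I'll carry it over the seat at height.

Request:
carry_out(
  deltas=[
    [[-5,-0.5,0],0],
    [[-11,-1.5,0],0],
    [[-17,-2.5,0],0],
    [[-23,-3.5,0],0],
    [[-29,-4.5,0],0],
    [[-35,-4.9,0],0],
    [[-37.7,-4.9,0],0],
    [[-37.7,-4.9,0],0],
    [[-37.7,-4.9,0],0],
    [[-37.7,-4.9,0],0],
  ],
)

```text
t: 35.9
eef_pos: [0.5341, 0.2933, 0.2163]
tool_rot: [-0.001, -0.705, 0.709, 0.002]
contact_force: [-0.1, 0.0, 0.1]
gripper_width: 0.64
```

```bash
python3 - <<'E'
from h import *
look('wrist','w16.png',('tin_c','seat','cradle'))
go([.534,.2955,.051],-90)
E
```

```text
t 35.9 tcp [0.5341 0.2933 0.2163] q [-1.36  0.67  1.14  1.8  -0.68  1.13 -1.56]
tin_c [(0.71, [282.0, 274.7], [0.419, 0.296, 0.011]), (0.22, [129.5, 338.3], [0.58, 0.235, 0.011])]
seat [(0.61, [174.9, 273.5], [0.537, 0.296, 0.011])]
cradle [(0.9, [148.6, 372.2], [0.562, 0.202, 0.011]), (0.41, [175.7, 271.0], [0.536, 0.299, 0.011])]
t 36.1 tcp [0.5341 0.2945 0.2165] yaw -90.2 grip 0.639 F [ 0.3 -0.2 -1.5] q7 -1.56 tilt [-0.002  0.003 -1.   ] -> delta [-0.07 -0.05 16.55] -0.2
```

Request:
carry_out(
  deltas=[
    [[-0.1,-0.1,5],0],
    [[-0.1,-0.1,10],0],
    [[-0.1,-0.1,13.5],0],
    [[-0.1,-0.1,15.5],0],
    [[-0.1,-0.1,16.2],0],
    [[-0.1,-0.1,16.6],0],
    [[-0.1,-0.1,16.6],0],
    [[-0.1,-0.1,16.6],0],
  ],
)

```text
t: 37.1
eef_pos: [0.535, 0.296, 0.0513]
tool_rot: [0.0, -0.706, 0.708, 0.002]
contact_force: [-0.1, -0.5, -0.1]
gripper_width: 0.64
```

Request:
carry_out(
  deltas=[
    [[0,0,0],0],
    [[0,0,0],0],
    [[0,0,0],0],
    [[0,0,0],0],
  ],
  hand=0.82,
)

```text
t: 37.6
eef_pos: [0.535, 0.296, 0.0514]
tool_rot: [0.0, -0.706, 0.708, 0.002]
contact_force: [-1.1, 1.1, 0.2]
gripper_width: 0.816
```

Request:
carry_out(
  deltas=[
    [[0,0,-1],0],
    [[0,0,-3],0],
    [[0,0,-6],0],
    [[0,0,-10],0],
    [[0,0,-15],0],
    [[0,0,-19],0],
    [[0,0,-19],0],
    [[0,0,-19],0],
  ],
)

```text
t: 38.6
eef_pos: [0.5351, 0.2955, 0.2417]
tool_rot: [0.0, -0.706, 0.708, 0.002]
contact_force: [0.2, 0.8, -0.8]
gripper_width: 0.822
```

```bash
python3 - <<'E'
from h import *
c,im=look('wrist','w17.png',('tin_c',))
r=models.spot_in('tin_c','wrist')[0]['centre']; print(onz(c,r,.05))
tubes(im,c,z=.037,guess=[(.534,.200)],dark=40)
for n,P in (('seat ctr top lip',[.534,.2955,.028]),('tin top',[.534,.2955,.053]),('chock top',[.534,.1636,.0956]),('tube ends',[.594,.1956,.037]),('',[.474,.1956,.037]),('',[.594,.1316,.037]),('',[.474,.1316,.037])): print(n,proj(c,[P])[0].round(0))
ct=get_calibration('top'); shot('top','top1.png')
for q in ('tube_short_c','tin_small_c','tin_c'): print(q,[(np.round(k['centre']).tolist(),round(k['score'],2)) for k in models.spot_in(q,'top')])
E
```

```text
t 38.6 tcp [0.5351 0.2955 0.2417] q [-1.38  0.65  1.17  1.77 -0.65  1.17 -1.58]
tin_c [(0.67, [180.0, 276.2], [0.527, 0.296, 0.011])]
[0.53641568 0.29637309 0.05      ]
tube [529.7 195.6] size [122.9  24.4] cap dir deg -1.0 px [183.3 379.1]
seat ctr top lip [277. 177.]
tin top [277. 183.]
chock top [439. 196.]
tube ends [385. 116.]
 [374. 236.]
 [454. 116.]
 [436. 236.]
tube_short_c [([218.0, 443.0], 0.92)]
tin_small_c [([271.0, 412.0], 0.76)]
tin_c [([203.0, 123.0], 0.95), ([206.0, 184.0], 0.5)]
```

View pics/w17.png

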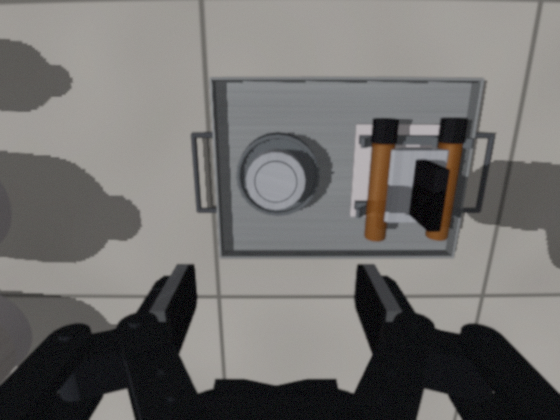

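The final view shows the tin inside the lip at px (276,182), against a predicted (277,183). The tubes lie in their notches about 4 mm toward −x, within the 15 mm allowed, and the look-alikes have not moved. One last check that the chock is upright, by projecting its model into this view.

```bash
python3 - <<'E'
from h import *
c=dict(np.load('pics/w17.npz')); im=cv2.imread('pics/w17.png').max(2)
for y,z in ((.1696,.0521),(.1696,.0956),(.1576,.0956)): print(y,z,proj(c,[[.534-.0275,y,z],[.534+.0275,y,z]]).round(1).tolist())
for r in (175,195,215): k=np.nonzero(im[r,400:460]<40)[0]+400; print(r,k.min(),k.max())
E
```

```text
0.1696 0.0521 [[408.3, 210.7], [415.2, 153.6]]
0.1696 0.0956 [[426.9, 227.4], [436.0, 162.8]]
0.1576 0.0956 [[441.0, 227.3], [450.9, 162.8]]
175 415 447
195 412 444
215 412 441
```

```bash
python3 - <<'E'
from h import *
print(bot.hand_in())
E
```

```text
the job is handed in; nothing more can be done
None
```

The tray is packed and the job was handed in at about 39 s of the 112 s allowed; the hand-in reports no verdict. Both long tubes lie in the cradle's V notches, the chock stands between them, and the large tin stands on the round seat.

My last checks, with all positions estimated from the camera:

- **Tubes:** They are parallel to the cradle's x axis within about 1°. In the last view showing each, they were at y ≈ 0.1956 and 0.130, against 0.1956 and 0.1316 wanted. They sit about 4 mm toward −x of the cradle's centre, within the 15 mm allowed.
- **Chock:** It touched the tubes at the height expected for wedging. Projecting its shape into the last picture matches to about 2 px at each edge of the grip plate. That leaves it upright to within a few hundredths of a radian, but the view is too coarse to say better.
- **Tin:** Its centre is about 2–3 mm from the seat's, inside the lip.
- **Look-alikes:** In the top camera, the networks place the short tube and the small tin 2–4 px (roughly 4–8 mm) from where they found them at the start. The arm never came near them, so I take this as detection noise.
- **Disagreements:**
    - Heights triangulated from the top camera were poor: the chock came out below the bench and tube B about 35 mm too high. I used heights from two wrist views for the tubes and tin (tubes 4–5 mm high, tin 19 mm) and the given height for the chock.
    - The network missed the chock in the picture taken just after I placed it, but the picture itself shows it plainly.

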